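# Lock the feeder funnel and offer it the fuller pot of snaps

### The arm

A 6-joint arm with a two-finger parallel gripper is mounted at the origin on the work surface; the furniture and walls round the work are solid. World frame = base frame: x ahead of the robot, y to its left, z up, the work surface at z = 0. Lengths are in m, angles in rad, forces in N, time in s.
With the tool pointing down it reaches from about 0.35 to 0.775 m from the base axis. Payload 7.3 kg.
Tool frame: the origin (TCP) lies midway between the tips of the shut fingers; the grasp point (between the pads) lies 19 mm behind it (robot.tcp_to_grasp is the distance from the TCP to the grasp point, in m); z points along the fingers, y is the line along which they close (so a half turn about z gives the same grasp; the last joint's range is limited). The gripper opens to 92 mm and grips with 3 to 60 N. Pads are 19 mm wide; open, the fingers measure 130 mm over their backs; the gripper's body (75 mm by 190 mm) begins 47 mm behind the grasp point.
Start: joints at [-1.3, 0.342, 1.524, -0, 1.275, -0.146], TCP at [0.213, -0.48, 0.227] pointing down, gripper open.
Joint ranges: [-2.53, 2.53], [-0.77, 2.02], [0.04, 2.7], [-1, 4.14], [0.28, 2.66], [-3.11, 3.11]. Speed limits (rad/s): [2.57, 2.57, 3.14, 3.14, 3.14, 3.14].

### API

Orientations are given as [roll, pitch, yaw] about the fixed x, y, z axes, in that order (R = Rz(yaw) Ry(pitch) Rx(roll)).
In Python, from cell import readout, cams, ticket, robot gives the robot as it stands. The module is installed in compiled form; this text tells all that it offers.
- The arm moves only by the tool jog_arm, never from a script. Its argument "plan" is a list of rows, each a list of 5 numbers: the shift along the world's x, y, z each as a share of 0.08 m, from -1 to 1, then the turn about the world's z as a share of 90 degrees, from -1 to 1, then the opening, from -1 (shut) to 1 (fully open). A call has 1 to 12 rows; each row is the pose to reach, as a shift and turn from the pose commanded when the call began; what a row does not reach only later rows make up. A row lasts 1/10 s, in which the tool goes at most 50 mm and 8.59 degrees, less where a joint would pass 70% of its speed; a pose out of reach is approached as far as the arm can. A call with a number of a shift or a turn outside -1 to 1 is refused whole. A call with a gripper value outside its range is refused whole. The fingers move at their own pace and stop on an object; "squeeze" is the grip in N (left out, the last holds). Time passes only in rows, so rows that repeat a pose let the fingers close. It gives the time, the measured TCP pose, the force, the opening and the grip force at its end, in the units of the state.
- readout.observe(): the state, without advancing time (a new reading comes with each control period).
- cams.read_camera(name): name is "scene" or "top" or "wrist"; returns the picture (384x512x3 uint8, blue, green, red); there is no depth.
- cams.calibration(name): a dict with "K" (3x3 intrinsics, pixels), "world_from_camera" (4x4, takes a point from camera to world coordinates). Camera axes: x right, y down, z forward; pixel columns grow to the right and rows downward; lengths in m; the calibration is good to about 2 mm. A picture is of the moment at which its call begins: read the wrist's pose just before it. calibration takes no time and is no camera call; for the wrist camera it gives the pose at the moment of the call.
- ticket.hand_in(): hands the job in; it is judged then, once.
The state is a dict: "time": time; "qpos": joint angles; "qvel": joint speeds; "joint_efforts": joint torques, N m; "tool_pos": TCP position; "tool_rot": TCP orientation; "contact_force": force on the tool from outside, world axes, zero at the start; "torque": the same for the moment, N m; "opening": finger opening in m; "grip_force": force on a finger pad.
Only numpy, scipy, OpenCV 4.12 (cv2) and the standard library are available. Lean on these libraries where they do the work, as an engineer would, in place of code of your own. Each camera call takes 0.05 s, during which the arm holds its last target. There are 200 camera calls.

### The job

Get the snap feeder ready for refilling: first turn the lock ring round its funnel by the lever, clockwise seen from above, fully home to the locked mark. Then lift each of the two identical closed pots clear of the table in turn and feel which is the heavier, fuller one; stand the lighter one back on the table, upright and let go. Finish while holding the heavier pot still and upright, centred over the funnel a few centimetres above its rim, ready for me to take: do not set it down or let go of it, and leave everything else as it is.

Things in the scene. Friction and masses are not known exactly. Their poses are not given: they have to be found in the camera images.
- feeder: Snap feeder, fixed: grey housing 140 x 140 x 70 mm on a base plate 170 x 160 x 6 mm, a round deck (radius 70 mm, top at 75 mm) with the lock ring and the funnel on it; at its +y side a chute and a white open tray (76 x 94 x 44 mm), reaching 181 mm from the axis. Origin: centre of the underside, on the table; z up, the ring's axis; its front looks to -x.
- lock_ring (a joint): Angle (rad) of the dark ribbed ring round the funnel, 116 mm across, top at 88 mm: 0 open, 1.047 at the stop, locked; grows clockwise seen from above. In the feeder's frame the lever points at 210 degrees (counter-clockwise from +x) when open, 150 when locked. About 1.5 N at the knob turns it; it stays where it is left.
- lever_knob (a point): Middle (at 108 mm height) of the upright black knob, 18 mm thick, at the end of the ring's steel lever, 110 mm from the ring's axis. Its gripping cylinder reaches from 95 to 120 mm height, its top is at 124 mm, the lever's bar below it ends at 91 mm. Can be pinched from above and led round the axis.
- locked_mark (a point): Locked mark: raised dark arrowhead on the deck beside the ring, pointing at the ring; the middle of the lever stands over it when locked, against a steel stop pin just beyond (the open mark is a plain round stud). The point lies on the deck at 75 mm height.
- funnel_mouth (a point): Centre of the funnel's round mouth, at rim height 104 mm above the table; the mouth is 94 mm across outside. Lies on the ring's axis; z up.
- pot_one: One of two closed, opaque pots that look the same: black pot 57 mm in diameter and 46 mm high with a yellow lid 61 mm in diameter on top, 63 mm high in all, standing loose on the table. The two hold different amounts of snaps: one weighs 0.17 to 0.27 kg, the other 0.45 to 0.58 kg. Origin: centre of the underside; z up.
- pot_two: The other of the two pots, same shape and size; which of the two is the heavier, and which stands left or right, cannot be seen. Origin: centre of the underside; z up.
- stops_tin: Open pressed metal tin 72 x 88 x 26 mm, a bystander, to be left alone. Origin: centre of the underside.
- setter: Hand punch with black handle lying on the table, 65 x 109 x 16 mm, a bystander, to be left alone. Origin: under its middle.
- marker: White marker pen lying on the table, 38 x 139 x 12 mm, a bystander, to be left alone. Origin: under its middle.
There are look-alikes about, which are no part of the job. What is shaped like the pot_one but pink or turquoise is not meant.

How it is judged:
By the outcome, as a careful person would: the job done as asked, in the order asked, and still so for the second after the job is handed in, while the arm keeps its last pose, push and grip.
It also fails if it takes over 72 s, if anything falls off the work surface, if the arm or the gripper's body presses on something with over 40 N, if the wrist force passes 120 N, or if a joint passes its speed limit or range.

## Working session

There is one attempt and no reset: what is moved stays moved. The work goes in short steps, Python scripts to look and compute and a tool call to move; the robot and the scene stay as the last step left them, time stands still between calls to the robot, and variables do not carry over. Pictures are saved under pics/ and viewed, at most 10 in all, crops included, and the job is handed in when it is done.

Besides the shell and the picture viewer there is one more tool, called after "Emit:" as a command line: name --pt "numbers of a row" for each row, then --argument value for the rest. jog_arm: Moves the arm, as the interface text tells. Shift numbers are shares of 0.08 m and turn numbers shares of 90 degrees, none past 1 either way. Its arguments: {"type":"object","properties":{"plan":{"type":"array"},"squeeze":{"type":"number"}},"required":["plan"]}

```bash
mkdir -p pics; cat > h.py <<'E'
import numpy as np, cv2
from cell import readout, cams, ticket, robot
def ray(n,u,v,cal=None):
    c=cal or cams.calibration(n); K=np.array(c["K"]);T=np.array(c["world_from_camera"])
    d=T[:3,:3]@np.linalg.inv(K)@np.array([u,v,1.]); return T[:3,3],d
def onz(n,u,v,z,cal=None):
    o,d=ray(n,u,v,cal); return o+d*(z-o[2])/d[2]
def proj(n,p,cal=None):
    c=cal or cams.calibration(n); K=np.array(c["K"]);T=np.linalg.inv(np.array(c["world_from_camera"]))
    q=K@(T[:3,:3]@np.array(p,float)+T[:3,3]); return q[:2]/q[2]
def tri(a,b):
    A=np.zeros((3,3));y=np.zeros(3)
    for o,d in (a,b):
        d=d/np.linalg.norm(d);P=np.eye(3)-np.outer(d,d);A+=P;y+=P@o
    return np.linalg.solve(A,y)
E
python3 - <<'E'
from h import *
for n in("top","scene"):
    im=cams.read_camera(n);cv2.imwrite(f"pics/{n}0.png",cv2.resize(im,(800,600)));cv2.imwrite(f"{n}_raw.png",im)
    print(n,np.round(cams.calibration(n)["world_from_camera"],3).tolist())
print(readout.observe())
E
```

```text
top [[-0.002, -0.986, 0.167, 0.408], [-1.0, 0.003, 0.006, -0.057], [-0.007, -0.167, -0.986, 1.12], [0.0, 0.0, 0.0, 1.0]]
scene [[0.895, -0.325, 0.307, 0.286], [-0.447, -0.665, 0.599, -0.606], [0.009, -0.673, -0.74, 0.747], [0.0, 0.0, 0.0, 1.0]]
{'time': 0.1, 'qpos': array([-1.30005833e+00,  3.42647310e-01,  1.52492345e+00, -2.78636225e-06,
        1.27538914e+00, -1.45977668e-01]), 'qvel': array([-1.63639158e-03, -2.66379463e-03, -1.02797112e-03,  6.67601661e-05,
        1.44720511e-03,  3.38714086e-05]), 'joint_efforts': array([ 2.36901156e-03, -4.32004023e+01, -2.44696158e+01,  7.20771868e-02,
        5.26158046e-02, -3.60297042e-05]), 'tool_pos': array([ 0.21243135, -0.47970711,  0.22611675]), 'tool_rot': array([-3.14023956e+00, -1.96243011e-04,  4.16716341e-01]), 'contact_force': array([-0.84958449,  0.39517939, -0.08069222]), 'torque': array([0.01168555, 0.00818827, 0.05053103]), 'grip_force': 0.0, 'opening': 0.09179130499130765}
```

View pics/top0.png

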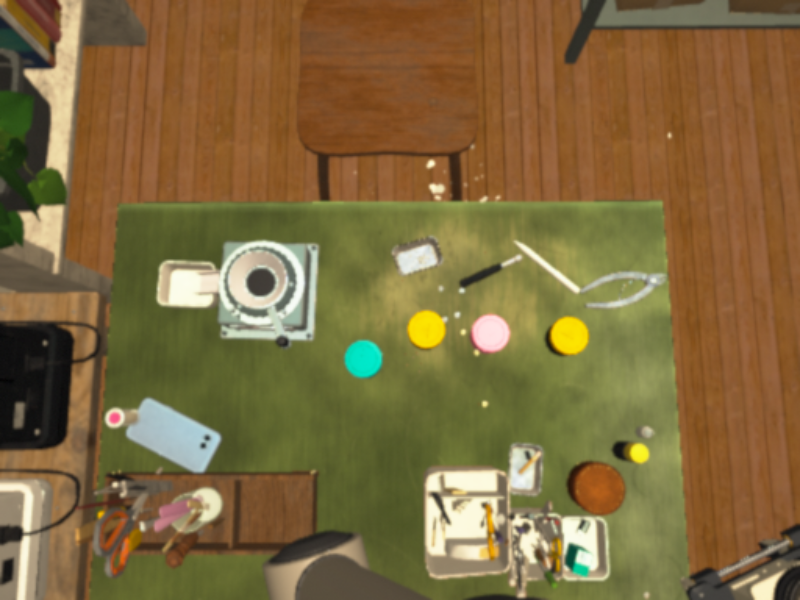

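View pics/scene0.png

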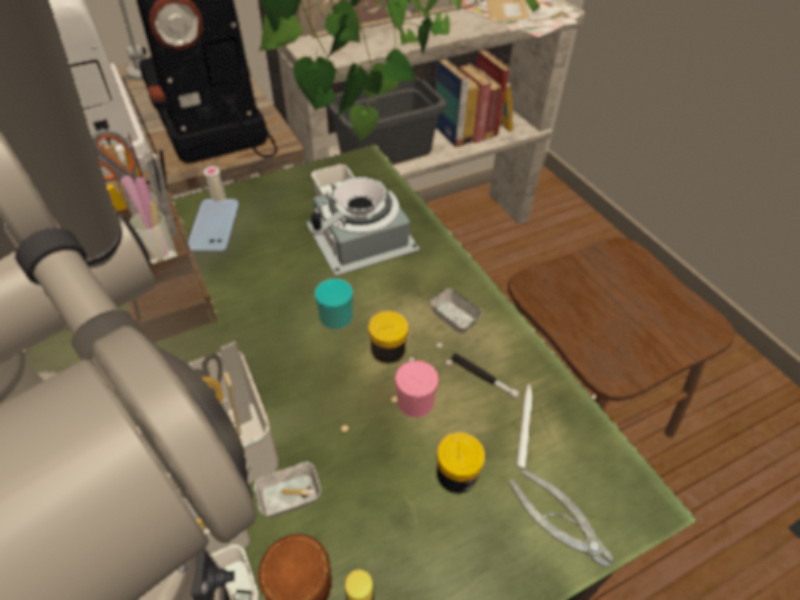

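The top view shows the feeder at about (262,285) with its knob at (283,341). The yellow pots are at (427,329) and (568,336). The pink and turquoise pots and the small jar at (636,453) are decoys. In the scene view the pots are at (388,330) and (461,457), and the knob is at about (317,220). Next I'll measure from both views.

```bash
cat > m.py <<'E'
from h import *
I={n:cv2.imread(f"{n}_raw.png") for n in("top","scene")}
Y={}
for n,im in I.items():
    hsv=cv2.cvtColor(im,cv2.COLOR_BGR2HSV)
    m=cv2.inRange(hsv,(20,170,120),(30,255,255))
    k,l,s,c=cv2.connectedComponentsWithStats(m)
    print(n,"yellow",[(s[i].tolist(),c[i].round(1).tolist()) for i in range(1,k) if s[i][4]>150])
    # dark blobs near feeder
    x0,y0,x1,y1=(130,145,215,235) if n=="top" else (190,100,275,180)
    m=cv2.inRange(hsv[y0:y1,x0:x1],(0,0,0),(180,255,60))
    k,l,s,c=cv2.connectedComponentsWithStats(m)
    print(n,"dark",[(s[i].tolist(),(c[i]+[x0,y0]).round(1).tolist()) for i in range(1,k) if s[i][4]>8])
    crop=im[y0:y1,x0:x1];cv2.imwrite(f"pics/crop_{n}.png",cv2.resize(crop,None,fx=6,fy=6,interpolation=cv2.INTER_CUBIC))
a=cv2.imread("pics/crop_top.png");b=cv2.imread("pics/crop_scene.png");b=cv2.resize(b,(b.shape[1],a.shape[0]))
cv2.imwrite("pics/crops.png",cv2.resize(np.hstack([a,b]),(800,424)))
E
python3 m.py
```

```text
top yellow [([260, 198, 26, 26, 503], [272.4, 210.6]), ([352, 202, 25, 26, 502], [364.1, 214.4])]
top dark [([47, 72, 7, 5, 21], [180.5, 219.3])]
scene yellow [([236, 199, 25, 23, 462], [248.2, 209.9]), ([280, 277, 31, 31, 730], [294.7, 291.4])]
scene dark [([59, 0, 15, 4, 36], [254.8, 100.9]), ([34, 27, 14, 6, 63], [230.2, 129.6]), ([9, 36, 6, 11, 52], [201.8, 140.7])]
```

View pics/crops.png

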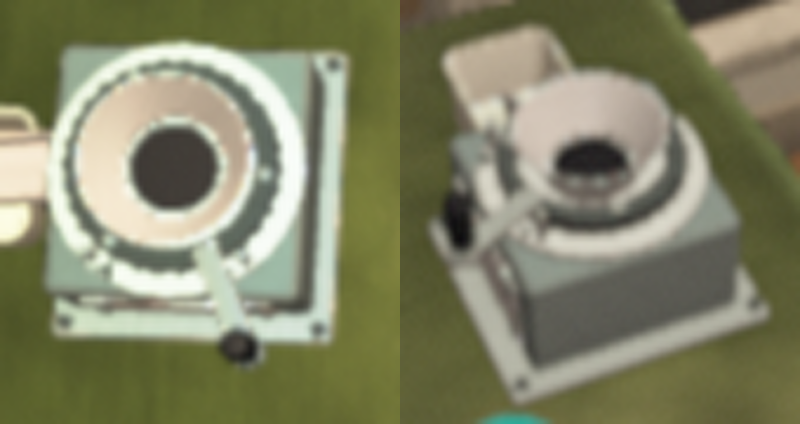

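The crops show the funnel mouth centred at about (163,158) in the top half and (590,138) in the scene half. The base-plate corners are at (345,52), (330,340) and (55,335). The knob is at (240,347) in the top half and (457,220) in the scene half. The lever is in the open position.

```bash
python3 - <<'E'
from h import *
for a,b in (((272.4,210.6),(248.2,209.9)),((364.1,214.4),(294.7,291.4))):
    a=(a[0]+0,a[1])
    print("pot tri",tri(ray("top",*a),ray("scene",*b)).round(4), "top@63mm",onz("top",*a,.063).round(4),"scene@.06",onz("scene",*b,.06).round(4))
k=(180.5,219.3)
print("knob",tri(ray("top",*k),ray("scene",201.8,140.7)).round(4),onz("top",*k,.12).round(4),onz("scene",201.8,140.7,.11).round(4))
f=(164.7,178.6)
print("funnel",tri(ray("top",*f),ray("scene",230.4,126)).round(4),onz("top",*f,.104).round(4),onz("scene",230.4,126,.104).round(4))
print("deck",onz("top",167.4,181.3,.075).round(4))
P=[onz("top",130+x/4.706,145+y/4.706,.006)[:2] for x,y in((345,52),(330,340),(55,335))]
P=np.array(P);print("corners",P.round(4)); d1=P[0]-P[1];d2=P[2]-P[1]
print(np.linalg.norm(d1),np.linalg.norm(d2),np.degrees(np.arctan2(d1[1],d1[0])),np.degrees(np.arctan2(d2[1],d2[0]))-90)
for n in("pinkcheck",):print(onz("top",491*.64,334*.64,.06).round(3),onz("top",363*.64,358*.64,.06).round(3))
E
```

```text
pot tri [ 0.5424 -0.0938  0.0546] top@63mm [ 0.5404 -0.0932  0.063 ] scene@.06 [ 0.5414 -0.098   0.06  ]
pot tri [ 0.5316 -0.3284  0.0561] top@63mm [ 0.53   -0.3263  0.063 ] scene@.06 [ 0.5312 -0.3302  0.06  ]
knob [0.5156 0.1314 0.1112] [0.5128 0.1302 0.12  ] [0.5178 0.1324 0.11  ]
funnel [0.6198 0.1777 0.0926] [0.6163 0.1754 0.104 ] [0.6152 0.1638 0.104 ]
deck [0.6151 0.1749 0.075 ]
corners [[0.6993 0.0935]
 [0.5302 0.0989]
 [0.5335 0.2562]]
0.16918926838821052 0.15729420650984613 -1.82986624895227 -1.2151680453870028
[ 0.532 -0.2    0.06 ] [0.494 0.009 0.06 ]
```

Emit:
jog_arm --pt "1 1 0 0 1" --pt "1 1 0 0 1" --pt "1 1 0 0 1"

```text
time: 0.4
tool_pos: [0.2946, -0.3969, 0.2264]
tool_rot: [-3.14, -0.001, 0.42]
contact_force: [-0.2, -1.1, -1.3]
opening: 0.0916
grip_force: 0.0
```

Emit:
jog_arm --pt "1 1 0 0 1" --pt "1 1 0 0 1" --pt "1 1 0 0 1"

```text
time: 0.7
tool_pos: [0.3746, -0.3173, 0.2266]
tool_rot: [-3.141, -0.001, 0.42]
contact_force: [-0.3, -0.3, -0.4]
opening: 0.0918
grip_force: 0.0
```

Emit:
jog_arm --pt "1 1 0 0 1" --pt "1 1 0 0 1" --pt "1 1 0 0 1"

```text
time: 1.0
tool_pos: [0.4546, -0.2377, 0.2265]
tool_rot: [-3.141, -0.001, 0.42]
contact_force: [-0.4, -0.7, -0.6]
opening: 0.0918
grip_force: 0.0
```

Emit:
jog_arm --pt "0.5 1 0 0 1" --pt "0.5 1 0 0 1" --pt "0.5 1 0 0 1"

```text
time: 1.3
tool_pos: [0.4936, -0.1574, 0.2265]
tool_rot: [-3.141, -0.0, 0.421]
contact_force: [-0.7, -1.3, -0.5]
opening: 0.0917
grip_force: 0.0
```

```bash
python3 - <<'E'
from h import *
c=cams.calibration("wrist");im=cams.read_camera("wrist");cv2.imwrite("pics/w1.png",im)
s=readout.observe();print(s["time"],s["tool_pos"],s["tool_rot"],s["contact_force"],np.round(c["world_from_camera"],3).tolist())
for p in((.54,-.094,.063),(.515,.131,.12),(.615,.175,.104)):print(proj("wrist",p,c))
E
```

```text
1.35 [ 0.49279627 -0.15936378  0.22644971] [3.14152982e+00 8.45219273e-04 4.20209049e-01] [-0.10060248 -0.79761453 -1.26865896] [[0.408, -0.883, -0.231, 0.555], [-0.913, -0.395, -0.103, -0.13], [-0.001, 0.253, -0.967, 0.385], [0.0, 0.0, 0.0, 1.0]]
[208.64915426  96.68888752]
[-113.3743196    -5.91711937]
[-131.97244523 -182.01616679]
```

Emit:
jog_arm --pt "0 1 0 0 1" --pt "0 1 0 0 1"

```text
time: 1.55
tool_pos: [0.4918, -0.0805, 0.2264]
tool_rot: [-3.141, 0.001, 0.414]
contact_force: [-0.2, -0.0, 0.7]
opening: 0.0919
grip_force: 0.0
```

Emit:
jog_arm --pt "0 1 0 0 1" --pt "0 1 0 0 1" --pt "0 1 0 0 1"

```text
time: 1.85
tool_pos: [0.4921, 0.001, 0.2268]
tool_rot: [-3.141, 0.0, 0.419]
contact_force: [-0.0, -0.9, 0.4]
opening: 0.0919
grip_force: 0.0
```

Emit:
jog_arm --pt "0 1 0.5 0 1" --pt "0 1 0.5 0 1" --pt "0 1 0.5 0 1"

```text
time: 2.15
tool_pos: [0.4939, 0.0807, 0.2691]
tool_rot: [3.14, -0.004, 0.419]
contact_force: [0.7, -0.5, -0.6]
opening: 0.0919
grip_force: 0.0
```

```bash
python3 - <<'E'
from h import *
import pickle
c=cams.calibration("wrist");im=cams.read_camera("wrist");cv2.imwrite("pics/w2.png",im);pickle.dump(c,open("c2","wb"))
s=readout.observe();print(s["time"],s["tool_pos"],s["tool_rot"])
for p in((.515,.131,.12),(.615,.175,.104)):print(proj("wrist",p,c))
E
```

```text
2.2 [0.49336411 0.07905131 0.26766666] [ 3.13960633e+00 -1.86749999e-03  4.17965191e-01]
[209.04880609 130.53438243]
[2.07784109e+02 1.39129026e-01]
```

View pics/w2.png

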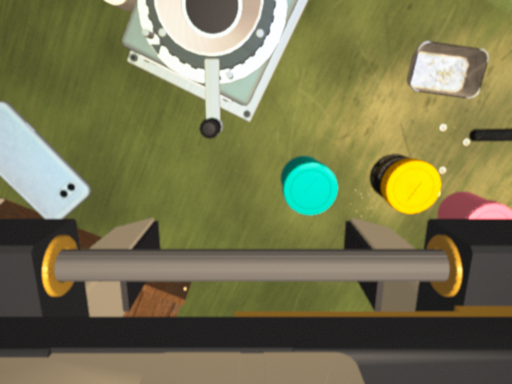

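The wrist picture shows the knob top at (210,127) and the funnel mouth at about (213,10), partly cut off. I'll take a second view further along.

Emit:
jog_arm --pt "0.6 0.8 0 0 1" --pt "0.6 0.8 0 0 1" --pt "0.6 0.8 0 0 1"

```text
time: 2.5
tool_pos: [0.5422, 0.1433, 0.2651]
tool_rot: [3.142, 0.001, 0.417]
contact_force: [0.3, -0.2, 0.5]
opening: 0.0917
grip_force: 0.0
```

```bash
python3 - <<'E'
from h import *
import pickle
c=cams.calibration("wrist");im=cams.read_camera("wrist");cv2.imwrite("pics/w3.png",im);pickle.dump(c,open("c3","wb"))
s=readout.observe();print(s["time"],s["tool_pos"],s["tool_rot"])
for p in((.515,.131,.12),(.615,.175,.104)):print(proj("wrist",p,c))
for f in("w2","w3"):
    g=cv2.imread(f"pics/{f}.png").max(2)[:215]
    k,l,st,ce=cv2.connectedComponentsWithStats((g<50).astype(np.uint8))
    print(f,[(st[i].tolist(),ce[i].round(1).tolist()) for i in range(1,k) if st[i][4]>60])
E
```

```text
2.55 [0.54118612 0.14214756 0.26513131] [3.14118655e+00 2.69856696e-03 4.16448409e-01]
[251.56557648 205.5503472 ]
[251.80092786  83.63615089]
w2 [([201, 119, 19, 18, 113], [211.2, 126.8]), ([470, 130, 42, 10, 402], [491.2, 134.5]), ([371, 158, 20, 36, 222], [376.9, 175.8])]
w3 [([441, 0, 18, 9, 68], [448.9, 3.0]), ([493, 185, 19, 10, 163], [502.5, 189.2]), ([243, 190, 18, 22, 210], [250.9, 198.8])]
```

View pics/w3.png

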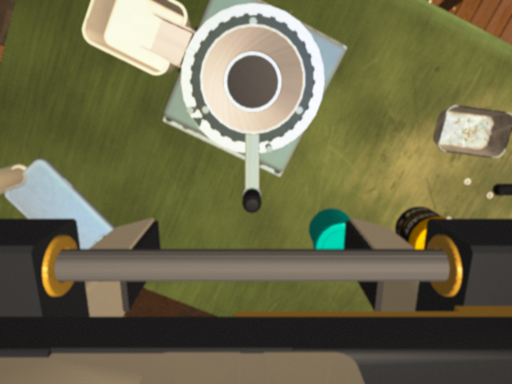

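w3 shows the knob top at (252,203), the funnel mouth centred at (252.5,80) and base-plate corners at (347,46), (280,175) and (164,121). The locked mark and stop pin are near (200,115).

```bash
python3 - <<'E'
from h import *
import pickle
c2=pickle.load(open("c2","rb"));c3=pickle.load(open("c3","rb"))
im=cv2.imread("pics/w3.png")
k=tri(ray("wrist",210.7,127.5,c2),ray("wrist",252,203,c3));print("knob tri",k.round(4))
print(onz("wrist",210.7,127.5,.124,c2).round(4),onz("wrist",252,203,.124,c3).round(4))
f=onz("wrist",252.5,80,.104,c3);print("funnel",f.round(4),"tri w/ top",tri(ray("wrist",252.5,80,c3),ray("top",164.7,178.6)).round(4))
P=np.array([onz("wrist",u,v,.006,c3)[:2] for u,v in((347,46),(280,175),(164,121))]);d1=P[0]-P[1];d2=P[2]-P[1]
print(P.round(4),np.linalg.norm(d1),np.linalg.norm(d2),np.degrees(np.arctan2(d1[1],d1[0])),np.degrees(np.arctan2(d2[1],d2[0]))-90)
for nm,u,v in(("deck",253,79),("mark?",197,112),("pin?",207,122)):
    p=onz("wrist",u,v,.075,c3);print(nm,p.round(4),np.degrees(np.arctan2(p[1]-f[1],p[0]-f[0]))%360,np.linalg.norm(p[:2]-f[:2]))
k=onz("wrist",252,203,.124,c3)
print("lever",np.degrees(np.arctan2(k[1]-f[1],k[0]-f[0]))%360,np.linalg.norm(k[:2]-f[:2]))
E
```

```text
knob tri [0.5175 0.1311 0.1186]
[0.5185 0.1304 0.124 ] [0.5186 0.1322 0.124 ]
funnel [0.6181 0.1757 0.104 ] tri w/ top [0.6178 0.1762 0.0989]
[[0.6997 0.0938]
 [0.5325 0.0998]
 [0.5363 0.2554]] 0.16731939723372474 0.15565659865889309 -2.046615819602324 -1.4158138384755432
deck [0.6204 0.1761 0.075 ] 9.705789488622582 0.0023434044781499136
mark? [0.5692 0.2144 0.075 ] 141.67565239060332 0.0623717521444308
pin? [0.5641 0.2016 0.075 ] 154.37771679762025 0.059892922127462125
lever 203.6292840587972 0.10862014952150156
```

Emit:
jog_arm --pt "-0.29 -0.15 -0.3 0 1" --pt "-0.29 -0.15 -0.6 0 1" --pt "-0.29 -0.15 -1 0 1"

```text
time: 2.85
tool_pos: [0.5172, 0.129, 0.1867]
tool_rot: [3.14, -0.001, 0.414]
contact_force: [-0.4, -0.6, -1.1]
opening: 0.092
grip_force: 0.0
```

Emit:
jog_arm --pt "0 0 -0.4 0 1" --pt "0 0 -0.7 0 1" --pt "0 0 -1 0 1" --pt "0 0 -1 0 1"

```text
time: 3.25
tool_pos: [0.5147, 0.1291, 0.1037]
tool_rot: [-3.14, 0.007, 0.415]
contact_force: [-1.0, -0.2, -0.0]
opening: 0.0918
grip_force: 0.0
```

Emit:
jog_arm --pt "0 0 -0.14 0 0.2" --pt "0 0 -0.14 0 -0.3" --pt "0 0 -0.14 0 -1" --pt "0 0 -0.14 0 -1" --pt "0 0 -0.14 0 -1" --pt "0 0 -0.14 0 -1" --pt "0 0 -0.14 0 -1" --pt "0 0 -0.14 0 -1" --squeeze 10

```text
time: 4.05
tool_pos: [0.5174, 0.132, 0.0956]
tool_rot: [3.141, -0.0, 0.417]
contact_force: [-0.0, -0.1, -0.7]
opening: 0.0324
grip_force: 0.0
```

Emit:
jog_arm --pt "0 0 0 0 -1" --pt "0 0 0 0 -1" --pt "0 0 0 0 -1" --pt "0 0 0 0 -1" --pt "0 0 0 0 -1" --squeeze 12

```text
time: 4.55
tool_pos: [0.5173, 0.132, 0.0955]
tool_rot: [3.142, 0.0, 0.417]
contact_force: [-0.4, -0.0, -0.3]
opening: 0.0176
grip_force: 12.0
```

```bash
python3 - <<'E'
from h import *
s=readout.observe();print(s["opening"],s["grip_force"],s["contact_force"],s["tool_pos"])
c=np.array([.518,.1756]);R=.110
p0=np.array([.518,.1318]); a0=np.arctan2(*(p0-c)[::-1]); R=np.linalg.norm(p0-c)
print(np.degrees(a0),R)
prev=p0
c=np.array([.618,.1756]);a0=np.arctan2(*(p0-c)[::-1]);R=np.linalg.norm(p0-c);print(np.degrees(a0)%360,R)
for i in range(1,16):
    p=c+R*np.array([np.cos(a0-np.radians(4*i)),np.sin(a0-np.radians(4*i))])
    print(4*i,((p-p0)/.08).round(3))
E
```

```text
0.017633118587199775 11.999929961166345 [-0.36968589 -0.02204207 -0.3256657 ] [0.51733381 0.1319626  0.09550598]
-90.0 0.043800000000000006
203.6534187570496 0.10917160803065967
4 [-0.035  0.089]
8 [-0.064  0.179]
12 [-0.087  0.272]
16 [-0.102  0.366]
20 [-0.112  0.461]
24 [-0.115  0.556]
28 [-0.111  0.651]
32 [-0.1    0.746]
36 [-0.083  0.839]
40 [-0.059  0.932]
44 [-0.03   1.022]
48 [0.007 1.11 ]
52 [0.049 1.195]
56 [0.097 1.278]
60 [0.151 1.356]
```

Emit:
jog_arm --pt "-0.035 0.089 0 -0.044 -1" --pt "-0.064 0.179 0 -0.089 -1" --pt "-0.087 0.272 0 -0.133 -1" --pt "-0.102 0.366 0 -0.178 -1" --pt "-0.112 0.461 0 -0.222 -1" --pt "-0.115 0.556 0 -0.267 -1" --pt "-0.111 0.651 0 -0.311 -1" --pt "-0.1 0.746 0 -0.356 -1" --pt "-0.083 0.839 0 -0.4 -1" --pt "-0.059 0.932 0 -0.444 -1" --pt "-0.059 0.932 0 -0.444 -1"

```text
time: 5.65
tool_pos: [0.5126, 0.2072, 0.0955]
tool_rot: [-3.141, 0.0, -0.281]
contact_force: [-1.5, 1.3, 1.8]
opening: 0.0175
grip_force: 12.0
```

```bash
python3 - <<'E'
from h import *
s=readout.observe();print(s["opening"],s["grip_force"],s["contact_force"],s["torque"],s["tool_pos"],s["tool_rot"])
c=np.array([.618,.1756]);d=s["tool_pos"][:2]-c;a=np.degrees(np.arctan2(d[1],d[0]));print(a,np.linalg.norm(d))
R=.1092;p0=c+R*np.array([np.cos(np.radians(163.65)),np.sin(np.radians(163.65))])
for i in range(2,22,2):
    t=np.radians(163.65-i);print(i,((c+R*np.array([np.cos(t),np.sin(t)])-p0)/.08).round(3),round(-i/90,3))
E
```

```text
0.01748468595328456 12.000965543556958 [-1.4625453   1.32702335  1.76639503] [ 0.30442942  0.1269425  -0.02741818] [0.51256242 0.20723227 0.09551503] [-3.14132448e+00  2.75909673e-04 -2.80561413e-01]
163.30026133420668 0.11008035516912558
2 [0.014 0.045] -0.022
4 [0.03 0.09] -0.044
6 [0.047 0.135] -0.067
8 [0.066 0.179] -0.089
10 [0.087 0.222] -0.111
12 [0.109 0.264] -0.133
14 [0.132 0.305] -0.156
16 [0.157 0.346] -0.178
18 [0.183 0.386] -0.2
20 [0.21  0.425] -0.222
```

Emit:
jog_arm --pt "0.03 0.09 0 -0.044 -1" --pt "0.066 0.179 0 -0.089 -1" --pt "0.109 0.264 0 -0.133 -1" --pt "0.132 0.305 0 -0.156 -1" --pt "0.132 0.305 0 -0.156 -1"

```text
time: 6.15
tool_pos: [0.523, 0.2313, 0.0955]
tool_rot: [-3.141, 0.001, -0.524]
contact_force: [-2.3, 2.5, 1.6]
opening: 0.0176
grip_force: 12.0
```

Emit:
jog_arm --pt "0.018 0.03 0 -0.016 -1" --pt "0.025 0.041 0 -0.022 -1" --pt "0.025 0.041 0 -0.022 -1"

```text
time: 6.45
tool_pos: [0.5248, 0.2343, 0.0955]
tool_rot: [3.141, 0.001, -0.56]
contact_force: [-2.9, 2.2, 2.1]
opening: 0.0174
grip_force: 12.0
```

Emit:
jog_arm --pt "0.013 0.02 0 -0.011 -1" --pt "0.026 0.04 0 -0.022 -1" --pt "0.026 0.04 0 -0.022 -1"

```text
time: 6.75
tool_pos: [0.5251, 0.2343, 0.0953]
tool_rot: [3.133, 0.002, -0.595]
contact_force: [-10.2, -9.5, 9.6]
opening: 0.0173
grip_force: 12.0
```

Emit:
jog_arm --pt "0.013 0.02 0 -0.011 -1" --pt "0.026 0.04 0 -0.022 -1" --pt "0.026 0.04 0 -0.022 -1"

```text
time: 7.05
tool_pos: [0.5262, 0.2354, 0.0951]
tool_rot: [3.129, 0.001, -0.629]
contact_force: [-13.4, -20.2, 12.7]
opening: 0.021
grip_force: 12.0
```

Emit:
jog_arm --pt "0 0 0 0 0.2" --pt "-0.01 -0.02 0 0 0.4" --pt "-0.03 -0.05 0 0 0.6" --pt "-0.03 -0.05 0 0 0.8" --pt "-0.03 -0.05 0 0 1" --pt "-0.03 -0.05 0 0 1" --pt "-0.03 -0.05 0 0 1" --pt "-0.03 -0.05 0 0 1" --pt "-0.03 -0.05 0 0 1" --pt "-0.03 -0.05 0 0 1"

```text
time: 8.05
tool_pos: [0.527, 0.2366, 0.0955]
tool_rot: [3.141, -0.0, -0.629]
contact_force: [-0.5, 0.9, -0.2]
opening: 0.0911
grip_force: 0.0
```

Emit:
jog_arm --pt "0 0 0.5 0 1" --pt "0 0 1 0 1" --pt "0 0 1 0 1"

```text
time: 8.35
tool_pos: [0.5299, 0.2375, 0.1813]
tool_rot: [-3.133, -0.007, -0.629]
contact_force: [0.6, 0.1, 0.5]
opening: 0.0916
grip_force: 0.0
```

Emit:
jog_arm --pt "0 0 0.5 0 1" --pt "0 0 1 0 1" --pt "0 0 1 0 1"

```text
time: 8.65
tool_pos: [0.5293, 0.2373, 0.2611]
tool_rot: [-3.133, -0.006, -0.629]
contact_force: [0.3, 0.1, 0.4]
opening: 0.0918
grip_force: 0.0
```

```bash
python3 - <<'E'
from h import *
import pickle
c=cams.calibration("wrist");im=cams.read_camera("wrist");cv2.imwrite("pics/w4.png",im)
t=cams.read_camera("top");s=readout.observe();print(s["time"],s["tool_pos"],s["tool_rot"],s["contact_force"],s["opening"])
g=im.max(2)[:215];k,l,st,ce=cv2.connectedComponentsWithStats((g<50).astype(np.uint8))
print([(st[i].tolist(),ce[i].round(1).tolist(),onz("wrist",*ce[i],.124,c).round(4)) for i in range(1,k) if st[i][4]>60])
E
```

```text
8.75 [0.52711614 0.2366469  0.25589228] [-3.14046248e+00 -8.92569734e-04 -6.29309030e-01] [-0.90176683  0.18206695 -0.80677707] 0.09152541458129396
[([250, 167, 18, 21, 186], [258.3, 176.0], array([0.5275, 0.2321, 0.124 ]))]
```

View pics/w4.png

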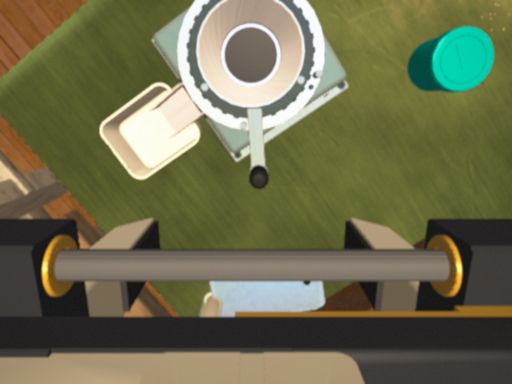

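The ring is locked: the knob is at (258,176) in the picture, about 148° round, over the mark and against the stop. Next is the pot nearest the feeder.

Emit:
jog_arm --pt "0.1 -0.2 0 0.09 1" --pt "0.1 -0.5 0 0.18 1" --pt "0.1 -1 0 0.27 1" --pt "0.1 -1 0 0.36 1" --pt "0.1 -1 0 0.45 1" --pt "0.1 -1 0 0.54 1" --pt "0.1 -1 0 0.63 1" --pt "0.1 -1 0 0.7 1"

```text
time: 9.55
tool_pos: [0.5341, 0.1564, 0.2534]
tool_rot: [-3.14, 0.004, 0.475]
contact_force: [0.2, 0.5, -0.8]
opening: 0.0917
grip_force: 0.0
```

Emit:
jog_arm --pt "0 -0.5 0 0.09 1" --pt "0 -1 0 0.18 1" --pt "0 -1 0 0.27 1" --pt "0 -1 0 0.36 1" --pt "0 -1 0 0.45 1" --pt "0 -1 0 0.54 1" --pt "0 -1 0 0.63 1" --pt "0 -1 0 0.7 1"

```text
time: 10.35
tool_pos: [0.5341, 0.0765, 0.2534]
tool_rot: [-3.138, -0.0, 1.575]
contact_force: [-0.4, -0.2, -0.4]
opening: 0.0918
grip_force: 0.0
```

Emit:
jog_arm --pt "0 -0.5 0 0 1" --pt "0 -1 0 0 1" --pt "0 -1 0 0 1" --pt "0 -1 0 0 1"

```text
time: 10.75
tool_pos: [0.5343, -0.004, 0.2539]
tool_rot: [-3.139, -0.001, 1.568]
contact_force: [-0.3, -0.1, 0.0]
opening: 0.0918
grip_force: 0.0
```

```bash
cat > pots.py <<'E'
from h import *
c=cams.calibration("wrist");im=cams.read_camera("wrist");cv2.imwrite("pics/wp.png",im)
s=readout.observe();print(s["time"],s["tool_pos"].round(4),s["tool_rot"].round(3))
m=cv2.inRange(cv2.cvtColor(im,cv2.COLOR_BGR2HSV),(20,170,100),(30,255,255));m[225:]=0
k,l,st,ce=cv2.connectedComponentsWithStats(m)
for i in range(1,k):
    if st[i][4]>300: print(st[i].tolist(),onz("wrist",*ce[i],.06,c).round(4),"tri",tri(ray("wrist",*ce[i],c),ray("top",*((272.4,210.6) if onz("wrist",*ce[i],.06,c)[1]>-.2 else (364.1,214.4)))).round(4))
E
python3 pots.py
```

```text
10.8 [ 0.5344 -0.0032  0.2542] [-3.139e+00 -1.000e-03  1.569e+00]
[238, 215, 43, 10, 305] [ 0.5408 -0.066   0.06  ] tri [ 0.546  -0.0945 -0.0136]
```

```bash
python3 - <<'E'
from h import *
import pickle
c=pickle.load(open("c2","rb"));im=cv2.imread("pics/w2.png")
m=cv2.inRange(cv2.cvtColor(im,cv2.COLOR_BGR2HSV),(20,150,90),(32,255,255));m[225:]=0
k,l,st,ce=cv2.connectedComponentsWithStats(m)
for i in range(1,k):
    if st[i][4]>300: print(st[i].tolist(),ce[i],onz("wrist",*ce[i],.06,c).round(4),tri(ray("wrist",*ce[i],c),ray("top",272.4,210.6)).round(4))
E
```

```text
[381, 158, 61, 57, 2697] [410.87319244 185.71078977] [ 0.542  -0.0922  0.06  ] [ 0.5415 -0.0935  0.0573]
```

Emit:
jog_arm --pt "0.09 -0.5 0 0 1" --pt "0.09 -1 -0.3 0 1" --pt "0.09 -1 -0.7 0 1" --pt "0.09 -1 -1 0 1" --pt "0.09 -1 -1 0 1"

```text
time: 11.3
tool_pos: [0.54, -0.0819, 0.1718]
tool_rot: [-3.134, -0.003, 1.571]
contact_force: [0.5, 0.1, 0.6]
opening: 0.0918
grip_force: 0.0
```

Emit:
jog_arm --pt "0 -0.13 0 0 1" --pt "0 -0.13 -0.4 0 1" --pt "0 -0.13 -0.8 0 1" --pt "0 -0.13 -1 0 1" --pt "0 -0.13 -1 0 1"

```text
time: 11.8
tool_pos: [0.5419, -0.0937, 0.0949]
tool_rot: [-3.14, -0.0, 1.57]
contact_force: [-0.7, 0.3, 0.2]
opening: 0.0917
grip_force: 0.0
```

Emit:
jog_arm --pt "0 0 -0.2 0 1" --pt "0 0 -0.4 0 1" --pt "0 0 -0.6 0 1" --pt "0 0 -0.8 0 1" --pt "0 0 -1 0 1" --pt "0 0 -1 0 1" --pt "0 0 -1 0 1"

```text
time: 12.5
tool_pos: [0.5435, -0.0942, 0.0172]
tool_rot: [3.139, 0.001, 1.57]
contact_force: [0.7, 0.5, -0.5]
opening: 0.0918
grip_force: 0.0
```

Emit:
jog_arm --pt "0 0 0 0 -1" --pt "0 0 0 0 -1" --pt "0 0 0 0 -1" --pt "0 0 0 0 -1" --pt "0 0 0 0 -1" --pt "0 0 0 0 -1" --pt "0 0 0 0 -1" --pt "0 0 0 0 -1" --squeeze 25

```text
time: 13.3
tool_pos: [0.5423, -0.0939, 0.0158]
tool_rot: [3.141, 0.0, 1.57]
contact_force: [-0.6, 0.7, 5.1]
opening: 0.0601
grip_force: 25.0
```

Emit:
jog_arm --pt "0 0 0 0 -0.2" --pt "0 0 0 0 0.5" --pt "0 0 0 0 0.7" --pt "0 0 0 0 0.7" --pt "0 0 0.1 0 0.7" --pt "0 0 0.24 0 0.7" --pt "0 0 0.24 0 0.7"

```text
time: 14.0
tool_pos: [0.5434, -0.0942, 0.0367]
tool_rot: [3.138, 0.001, 1.57]
contact_force: [0.8, 0.5, 0.2]
opening: 0.0779
grip_force: 0.0
```

Emit:
jog_arm --pt "0 0 0 0 -1" --pt "0 0 0 0 -1" --pt "0 0 0 0 -1" --pt "0 0 0 0 -1" --pt "0 0 0 0 -1" --pt "0 0 0 0 -1" --pt "0 0 0 0 -1" --pt "0 0 0 0 -1" --squeeze 30

```text
time: 14.8
tool_pos: [0.542, -0.0938, 0.0346]
tool_rot: [-3.141, -0.0, 1.57]
contact_force: [-0.1, -0.8, -0.2]
opening: 0.0601
grip_force: 30.0
```

```bash
python3 - <<'E'
from h import *
s=readout.observe();print(s)
E
```

```text
{'time': 14.8, 'qpos': array([-3.10664329e-01,  6.10000991e-01,  1.68036870e+00,  1.28002747e-05,
        8.51569577e-01, -3.09658662e-01]), 'qvel': array([-0.00170238, -0.00195941, -0.00071026,  0.00145851,  0.00071534,
       -0.000655  ]), 'joint_efforts': array([-7.35423714e-02, -5.00551164e+01, -1.81366557e+01,  2.32160994e-02,
       -3.49536503e-02, -6.62059421e-03]), 'tool_pos': array([ 0.54200173, -0.09377086,  0.03457187]), 'tool_rot': array([-3.14126545e+00, -1.14795273e-04,  1.56978221e+00]), 'contact_force': array([-0.05875451, -0.79809087, -0.15062728]), 'torque': array([-0.01726199, -0.0319348 , -0.05634878]), 'grip_force': 29.999894499778748, 'opening': 0.06011684296496787}
```

Grip on the lid is clean. I'll lift 80 mm and hold still to weigh it.

Emit:
jog_arm --pt "0 0 0.2 0 -1" --pt "0 0 0.4 0 -1" --pt "0 0 0.7 0 -1" --pt "0 0 1 0 -1" --pt "0 0 1 0 -1" --pt "0 0 1 0 -1" --pt "0 0 1 0 -1" --pt "0 0 1 0 -1" --pt "0 0 1 0 -1" --pt "0 0 1 0 -1"

```text
time: 15.8
tool_pos: [0.5419, -0.0938, 0.1141]
tool_rot: [-3.141, -0.0, 1.57]
contact_force: [0.1, 1.0, -1.7]
opening: 0.0604
grip_force: 30.0
```

Emit:
jog_arm --pt "0 0 0 0 -1" --pt "0 0 0 0 -1" --pt "0 0 0 0 -1"

```text
time: 16.1
tool_pos: [0.5422, -0.0938, 0.1147]
tool_rot: [3.142, 0.0, 1.57]
contact_force: [0.1, -0.5, -2.2]
opening: 0.0607
grip_force: 30.0
```

Emit:
jog_arm --pt "0 0 0 0 -1" --pt "0 0 0 0 -1"

```text
time: 16.3
tool_pos: [0.5422, -0.0938, 0.1148]
tool_rot: [3.141, 0.0, 1.57]
contact_force: [0.3, 0.8, -2.4]
opening: 0.0602
grip_force: 30.0
```

Emit:
jog_arm --pt "0 0 0 0 -1" --pt "0 0 0 0 -1"

```text
time: 16.5
tool_pos: [0.5422, -0.0938, 0.1148]
tool_rot: [3.141, 0.0, 1.57]
contact_force: [-0.1, 0.5, -2.5]
opening: 0.0603
grip_force: 30.0
```

About 2.2 N, or 0.22 kg, so this is the lighter pot. I'll set it back down on its spot.

Emit:
jog_arm --pt "0 0 -0.3 0 -1" --pt "0 0 -0.6 0 -1" --pt "0 0 -0.8 0 -1" --pt "0 0 -0.9 0 -1" --pt "0 0 -0.95 0 -1" --pt "0 0 -1 0 -1" --pt "0 0 -1 0 -1" --pt "0 0 -1 0 -1"

```text
time: 17.3
tool_pos: [0.5425, -0.0939, 0.0353]
tool_rot: [3.14, 0.0, 1.57]
contact_force: [-0.1, 0.6, -2.6]
opening: 0.0606
grip_force: 30.0
```

Emit:
jog_arm --pt "0 0 0 0 -0.2" --pt "0 0 0 0 0.7" --pt "0 0 0 0 0.8" --pt "0 0 0 0 0.8" --pt "0 0 0 0 0.8" --pt "0 0 0 0 0.8"

```text
time: 17.9
tool_pos: [0.5422, -0.0939, 0.0348]
tool_rot: [3.141, 0.0, 1.57]
contact_force: [-0.2, -0.3, 0.8]
opening: 0.0824
grip_force: 0.0
```

Emit:
jog_arm --pt "0 0 0.3 0 0.8" --pt "0 0 0.6 0 0.8" --pt "0 0 1 0 0.8" --pt "0 0 1 0 0.8"

```text
time: 18.3
tool_pos: [0.5446, -0.0945, 0.1188]
tool_rot: [3.134, 0.002, 1.57]
contact_force: [0.0, 0.0, -0.3]
opening: 0.0831
grip_force: 0.0
```

Emit:
jog_arm --pt "0 0 1 -0.08 0.8" --pt "0 -0.5 1 -0.17 0.8" --pt "0 -1 1 -0.26 0.8" --pt "0 -1 1 -0.35 0.8" --pt "0 -1 1 -0.44 0.8" --pt "0 -1 1 -0.5 0.8" --pt "0 -1 1 -0.5 0.8"

```text
time: 19.0
tool_pos: [0.5419, -0.1739, 0.1939]
tool_rot: [-3.141, 0.0, 0.783]
contact_force: [0.3, 0.5, 0.1]
opening: 0.0828
grip_force: 0.0
```

Emit:
jog_arm --pt "-0.5 -0.5 0 -0.08 0.8" --pt "-1 -1 0 -0.17 0.8" --pt "-1 -1 0 -0.26 0.8" --pt "-1 -1 0 -0.35 0.8" --pt "-1 -1 0 -0.44 0.8" --pt "-1 -1 0 -0.5 0.8" --pt "-1 -1 0 -0.5 0.8"

```text
time: 19.7
tool_pos: [0.462, -0.2537, 0.1944]
tool_rot: [-3.141, 0.0, 0.001]
contact_force: [0.7, 0.0, 0.3]
opening: 0.083
grip_force: 0.0
```

```bash
python3 pots.py
```

```text
19.75 [ 0.4621 -0.2537  0.1944] [-3.141e+00  0.000e+00  3.000e-03]
[18, 41, 84, 80, 5210] [ 0.543  -0.0964  0.06  ] tri [ 0.5424 -0.0934  0.0542]
[302, 56, 77, 78, 4669] [ 0.5318 -0.3274  0.06  ] tri [ 0.5319 -0.3306  0.0466]
```

View pics/wp.png

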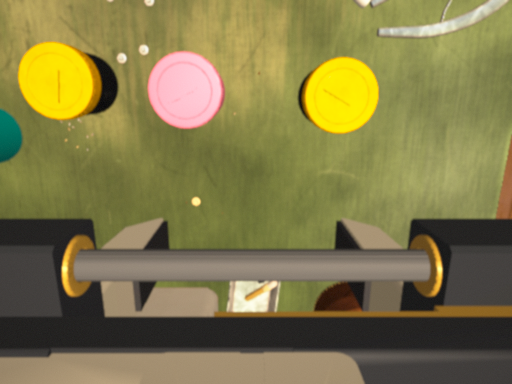

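The lighter pot stands upright at (58,80) in the picture, and the second pot is at (340,95).

Emit:
jog_arm --pt "0.4 -0.4 0 0 0.9" --pt "0.87 -0.92 0 0 0.9" --pt "0.87 -0.92 -0.3 0 0.9" --pt "0.87 -0.92 -0.6 0 0.9" --pt "0.87 -0.92 -0.9 0 0.9" --pt "0.87 -0.92 -1 0 0.9" --pt "0.87 -0.92 -1 0 0.9"

```text
time: 20.45
tool_pos: [0.5312, -0.3269, 0.1135]
tool_rot: [-3.14, 0.002, 0.001]
contact_force: [-0.8, -0.2, 0.3]
opening: 0.0872
grip_force: 0.0
```

Emit:
jog_arm --pt "0 0 -0.2 0 0.9" --pt "0 0 -0.4 0 0.9" --pt "0 0 -0.6 0 0.9" --pt "0 0 -0.8 0 0.9" --pt "0 0 -0.95 0 0.9" --pt "0 0 -1 0 0.9" --pt "0 0 -1 0 0.9"

```text
time: 21.15
tool_pos: [0.5319, -0.3275, 0.035]
tool_rot: [3.141, -0.0, -0.0]
contact_force: [0.2, 0.0, 0.4]
opening: 0.0874
grip_force: 0.0
```

Emit:
jog_arm --pt "0 0 0 0 -1" --pt "0 0 0 0 -1" --pt "0 0 0 0 -1" --pt "0 0 0 0 -1" --pt "0 0 0 0 -1" --pt "0 0 0 0 -1" --pt "0 0 0 0 -1" --pt "0 0 0 0 -1" --squeeze 40

```text
time: 21.95
tool_pos: [0.532, -0.3275, 0.0352]
tool_rot: [3.141, -0.001, -0.001]
contact_force: [-0.5, 1.9, 5.7]
opening: 0.06
grip_force: 40.0
```

Emit:
jog_arm --pt "0 0 0.2 0 -1" --pt "0 0 0.4 0 -1" --pt "0 0 0.7 0 -1" --pt "0 0 1 0 -1" --pt "0 0 1 0 -1" --pt "0 0 1 0 -1" --pt "0 0 1 0 -1" --pt "0 0 1 0 -1" --pt "0 0 1 0 -1" --pt "0 0 1 0 -1"

```text
time: 22.95
tool_pos: [0.5316, -0.3273, 0.1141]
tool_rot: [-3.141, 0.001, -0.001]
contact_force: [0.2, -0.3, -4.5]
opening: 0.0601
grip_force: 40.0
```

Emit:
jog_arm --pt "0 0 0 0 -1" --pt "0 0 0 0 -1" --pt "0 0 0 0 -1"

```text
time: 23.25
tool_pos: [0.5318, -0.3274, 0.1148]
tool_rot: [3.141, -0.0, -0.001]
contact_force: [0.7, -0.6, -4.1]
opening: 0.0601
grip_force: 40.0
```

Emit:
jog_arm --pt "0 0 0 0 -1" --pt "0 0 0 0 -1"

```text
time: 23.45
tool_pos: [0.5318, -0.3274, 0.1148]
tool_rot: [3.141, -0.0, -0.001]
contact_force: [-0.2, 0.2, -4.6]
opening: 0.0602
grip_force: 40.0
```

About 4.5 N, or 0.46 kg, so this is the heavier pot. I'll carry it to the funnel.

Emit:
jog_arm --pt "0 0 0.3 0 -1" --pt "0 0 0.6 0 -1" --pt "0 0.1 0.9 0 -1" --pt "0 0.4 1 0 -1" --pt "0 0.7 1 0 -1" --pt "0 1 1 0 -1"

```text
time: 24.05
tool_pos: [0.5317, -0.2467, 0.1953]
tool_rot: [3.141, -0.001, -0.001]
contact_force: [0.9, 0.6, -4.6]
opening: 0.0602
grip_force: 40.0
```

Emit:
jog_arm --pt "0 0.35 0 0 -1" --pt "0 0.7 0 0 -1" --pt "0 1 0 0 -1"

```text
time: 24.35
tool_pos: [0.5316, -0.166, 0.1949]
tool_rot: [-3.142, -0.0, -0.001]
contact_force: [0.4, 0.2, -5.0]
opening: 0.0601
grip_force: 40.0
```

Emit:
jog_arm --pt "0 0.35 0 0 -1" --pt "0 0.7 0 0 -1" --pt "0 1 0 0 -1"

```text
time: 24.65
tool_pos: [0.5316, -0.086, 0.195]
tool_rot: [-3.142, -0.0, -0.001]
contact_force: [0.3, 0.0, -3.3]
opening: 0.0602
grip_force: 40.0
```

Emit:
jog_arm --pt "0 0.35 0 0 -1" --pt "0 0.7 0 0 -1" --pt "0 1 0 0 -1"

```text
time: 24.95
tool_pos: [0.5316, -0.006, 0.195]
tool_rot: [-3.142, -0.0, -0.001]
contact_force: [0.2, 0.5, -4.9]
opening: 0.0602
grip_force: 40.0
```

Emit:
jog_arm --pt "0.2 0.35 0 0 -1" --pt "0.4 0.7 0 0 -1" --pt "0.54 1 0 0 -1"

```text
time: 25.25
tool_pos: [0.5757, 0.0741, 0.195]
tool_rot: [-3.141, -0.001, -0.001]
contact_force: [0.7, -0.4, -3.6]
opening: 0.0599
grip_force: 40.0
```

Emit:
jog_arm --pt "0.2 0.35 0 0 -1" --pt "0.4 0.7 0 0 -1" --pt "0.54 1 0 0 -1" --pt "0.54 1 0 0 -1"

```text
time: 25.65
tool_pos: [0.6189, 0.1558, 0.1943]
tool_rot: [-3.14, -0.001, 0.002]
contact_force: [0.4, -0.1, -5.3]
opening: 0.0598
grip_force: 40.0
```

Emit:
jog_arm --pt "0 0.15 0 0 -1" --pt "0 0.29 0 0 -1" --pt "0 0.29 -0.12 0 -1" --pt "0 0.29 -0.25 0 -1" --pt "0 0.29 -0.25 0 -1" --pt "0 0.29 -0.25 0 -1" --pt "0 0.29 -0.25 0 -1"

```text
time: 26.35
tool_pos: [0.6184, 0.1753, 0.175]
tool_rot: [3.142, -0.0, -0.002]
contact_force: [0.3, 1.2, -4.8]
opening: 0.0602
grip_force: 40.0
```

```bash
python3 - <<'E'
from h import *
s=readout.observe();print({k:np.round(s[k],4) for k in("time","tool_pos","tool_rot","contact_force","torque","opening","grip_force")})
S=cams.read_camera("scene");t=cams.read_camera("top");p=s["tool_pos"]
for z in(.14,.203,.104):print(z,proj("scene",[.618,.1757,z]),proj("top",[.618,.1757,z]))
a=S[80:230,170:320];b=t[140:290,130:280]
cv2.imwrite("pics/fin.png",cv2.resize(np.hstack([a,b]),(800,400),interpolation=cv2.INTER_CUBIC))
for n,im in(("scene",S),("top",t)):
    m=cv2.inRange(cv2.cvtColor(im,cv2.COLOR_BGR2HSV),(20,150,90),(32,255,255))
    k,l,st,ce=cv2.connectedComponentsWithStats(m);print(n,[(st[i].tolist(),ce[i].round(1).tolist()) for i in range(1,k) if st[i][4]>60])
E
```

```text
{'time': np.float64(26.35), 'tool_pos': array([0.6184, 0.1753, 0.175 ]), 'tool_rot': array([ 3.1415e+00, -4.0000e-04, -1.7000e-03]), 'contact_force': array([ 0.3295,  1.1626, -4.7679]), 'torque': array([ 0.089 ,  0.0111, -0.0272]), 'opening': np.float64(0.0602), 'grip_force': np.float64(39.9992)}
0.14 [229.14819647 112.75842822] [161.27624336 174.89173007]
0.203 [228.35906461  92.76462519] [154.86711635 169.05012837]
0.104 [229.56755131 123.38339267] [164.5943007  177.91597494]
scene [([217, 89, 13, 17, 148], [223.2, 97.3]), ([67, 118, 14, 17, 128], [73.2, 126.3]), ([236, 199, 26, 24, 495], [248.4, 210.1]), ([101, 251, 35, 27, 271], [119.9, 265.7]), ([106, 331, 28, 13, 132], [119.6, 337.3]), ([221, 365, 18, 19, 254], [228.9, 374.3])]
top [([5, 0, 14, 15, 82], [11.0, 7.6]), ([18, 14, 13, 16, 62], [24.8, 22.0]), ([157, 158, 7, 13, 84], [159.9, 163.9]), ([152, 178, 12, 7, 64], [157.4, 180.4]), ([260, 198, 26, 26, 529], [272.4, 210.5]), ([400, 283, 16, 14, 169], [407.3, 289.4]), ([308, 323, 10, 35, 106], [312.9, 343.2]), ([352, 344, 8, 22, 99], [355.9, 353.9])]
```

View pics/fin.png

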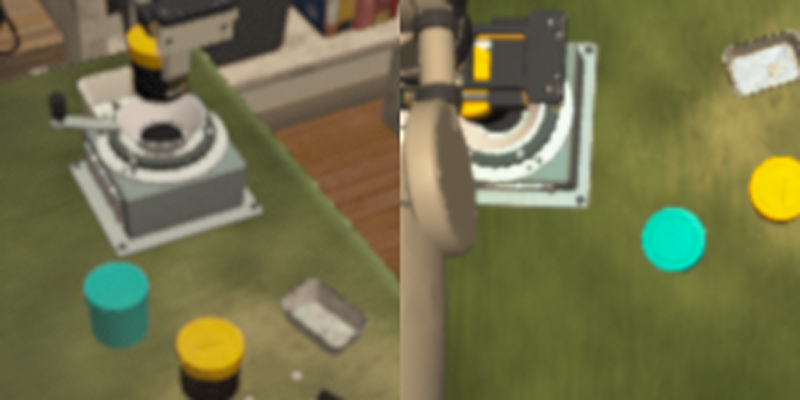

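The last picture shows the pot upright over the funnel mouth at about (155,60) in the scene half. The lever is still at the locked position (85,118), and the lighter pot stands at (210,360). I'm handing in.

```bash
python3 -c "
from h import *
print(readout.observe()['qvel'].round(3)); print(ticket.hand_in())"
```

```text
[ 0.002 -0.    -0.001 -0.003  0.    -0.002]
the job is handed in; nothing more can be done
None
```

The job is handed in: the ring is turned to its locked stop, the lighter pot (about 0.22 kg) is back upright on its spot, and the heavier one (about 0.46 kg) is held still and upright over the funnel, about 36 mm above the rim.

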